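Re-fill the colour-coded socket case at the tool sale

ROBOT

A 6-joint arm with a two-finger parallel gripper is mounted at the origin on the work surface. World frame = base frame: x ahead of the robot, y to its left, z up, the work surface at z = 0. Lengths are in m, angles in degrees, forces in N, time in s.
With the tool pointing down it reaches from about 0.4 to 0.825 m from the base axis. Payload 7 kg.
Tool frame: the origin (TCP) lies midway between the tips of the shut fingers; the grasp point (between the pads) lies 19 mm behind it; z points along the fingers, y is the line along which they close (so a half turn about z gives the same grasp; the last joint's range is limited). The gripper opens to 88 mm and grips with 3 to 60 N. Pads are 19 mm wide; open, the fingers measure 130 mm over their backs; the gripper's body (78 mm by 193 mm) begins 47 mm behind the grasp point.
Start: joints at [82.626, 20.546, 0.682, 0, -70.136, -16.507], TCP at [0.273, 0.617, 0.227] pointing down, gripper open.
Joint ranges: [-176.03, 176.03], [-82.01, 121.73], [-58.28, 71.71], [-173.87, 95.51], [-174.79, -0.11], [-173.66, 173.66]. Speed limits (degrees/s): [136.94, 136.94, 172.46, 180, 180, 180].

INTERFACE

Orientations are given as [roll, pitch, yaw] about the fixed x, y, z axes, in that order (R = Rz(yaw) Ry(pitch) Rx(roll)).
In Python, from plant import ctrl gives the robot as it stands. The module is installed in compiled form; this text tells all that it offers.
- The arm moves only by the tool play_rows, never from a script. Its argument "commands" is a list that holds one entry, the list of rows, each a list of 7 numbers: the turn, a rotation vector about the tool's x, y, z in rad, then the shift along the tool's x, y, z in cm, then the finger opening in cm, from 0 to 8.76. In form: [[[ax, ay, az, x, y, z, grip], ...]]. A call has 1 to 8 rows; each row is the pose to reach, as a shift and turn from the pose commanded when the call began, along the tool's axes at that moment; what a row does not reach only later rows make up. A row lasts 1/12 s, in which the tool goes at most 41.7 mm and 7.16 degrees, less where a joint would pass 70% of its speed; a pose out of reach is approached as far as the arm can. A call with a gripper value outside its range is refused whole. The fingers move at their own pace and stop on an object; the grip force is fixed at half the most. Time passes only in rows, so rows that repeat a pose let the fingers close. It gives the time, the measured TCP pose, the force, the opening and the grip force at its end, in the units of the state.
- ctrl.get_obs(): the state, without advancing time (a new reading comes with each control period).
- ctrl.snapshot(name): name is "scene" or "top"; returns a dict with "color" (480x640x3 uint8, red, green, blue), "camera_matrix" (3x3 intrinsics, pixels), "origin" and "rotation" of the camera in the world. Camera axes: x right, y down, z forward; pixel columns grow to the right and rows downward; lengths in m; the calibration is good to about 2 mm. A picture is of the moment at which its call begins. There is no depth.
- ctrl.close_job(): hands the job in; it is judged then, once.
Trained networks look in a picture, given as the dict that the camera call returned (one of the last four; its "shot" number tells which), for a name from the list of things; names that differ only in an ending like _2 or _b are one class to them, and where a whole thing is asked for, a point or a joint stands for the part that bears it (a point fixed in the world has none). Each returns a list of dicts, best first, with "conf" (0 to 1); they miss things now and then, are a little off and sometimes report something else, mostly with a low value. They report only what shows in the picture. A call takes as long as a camera call. They do not tell look-alikes from the thing itself.
- ctrl.find_in(picture, name): "bbox" ([left, top, width, height] in pixels, round what is visible of it).
The state is a dict: "clock": time; "joint_pos": joint angles; "qvel": joint speeds; "tau": joint torques, N m; "tool_pos": TCP position; "orientation": TCP orientation; "force": force on the tool from outside, world axes, zero at the start; "moment": the same for the moment, N m; "opening": finger opening in m; "gripper_force": force on a finger pad.
Only numpy, scipy, OpenCV 4.12 (cv2) and the standard library are available. Lean on these libraries where they do the work, as an engineer would, in place of code of your own. Each camera call takes 0.05 s, during which the arm holds its last target. There are 200 camera calls.

TASK

Pick the four wheel-nut sockets with coloured sleeves out of the cardboard flat and stand each one upright, foot down, in the pocket of its own colour in the black socket case. Leave the two plain chrome sockets standing where they are in the flat.

Things in the scene. Friction and masses are not known exactly. Their poses are not given: they have to be found in the camera images.
- socket_red: Deep wheel-nut socket of dark steel with a red plastic sleeve, standing upright in the cardboard flat. 80 mm tall: foot 30 mm across from 0 to 10 mm, red sleeve 34 mm across from 10 to 66 mm, narrow steel nose 23 mm across on top. Round, about 250 g. Origin: centre of its underside, z up along its axis.
- socket_blue: Deep wheel-nut socket of dark steel with a blue plastic sleeve, standing upright in the cardboard flat. 80 mm tall: foot 30 mm across from 0 to 10 mm, blue sleeve 34 mm across from 10 to 66 mm, narrow steel nose 23 mm across on top. Round, about 250 g. Origin: centre of its underside, z up along its axis.
- socket_yellow: Deep wheel-nut socket of dark steel with a yellow plastic sleeve, standing upright in the cardboard flat. 80 mm tall: foot 30 mm across from 0 to 10 mm, yellow sleeve 34 mm across from 10 to 66 mm, narrow steel nose 23 mm across on top. Round, about 250 g. Origin: centre of its underside, z up along its axis.
- socket_green: Deep wheel-nut socket of dark steel with a green plastic sleeve, standing upright in the cardboard flat. 80 mm tall: foot 30 mm across from 0 to 10 mm, green sleeve 34 mm across from 10 to 66 mm, narrow steel nose 23 mm across on top. Round, about 250 g. Origin: centre of its underside, z up along its axis.
- pocket_red: Square open red pocket fixed in the black socket case, 66 mm outside, 54 mm inside, walls 6 mm thick and 26 mm high, floor 5 mm thick. Origin: centre of its underside (6 mm above the table), z up, x and y along its sides. The four pockets form a 2 by 2 block, 85 mm apart; the case's rim is 22 mm above the table.
- pocket_blue: Square open blue pocket fixed in the black socket case, 66 mm outside, 54 mm inside, walls 6 mm thick and 26 mm high, floor 5 mm thick. Origin: centre of its underside (6 mm above the table), z up, x and y along its sides. The four pockets form a 2 by 2 block, 85 mm apart; the case's rim is 22 mm above the table.
- pocket_yellow: Square open yellow pocket fixed in the black socket case, 66 mm outside, 54 mm inside, walls 6 mm thick and 26 mm high, floor 5 mm thick. Origin: centre of its underside (6 mm above the table), z up, x and y along its sides. The four pockets form a 2 by 2 block, 85 mm apart; the case's rim is 22 mm above the table.
- pocket_green: Square open green pocket fixed in the black socket case, 66 mm outside, 54 mm inside, walls 6 mm thick and 26 mm high, floor 5 mm thick. Origin: centre of its underside (6 mm above the table), z up, x and y along its sides. The four pockets form a 2 by 2 block, 85 mm apart; the case's rim is 22 mm above the table.
- plain_a: Plain bright chrome socket without a sleeve, standing upright among the others: 80 mm tall, shaft 29 mm across. It stays where it is. Origin: centre of its underside, z up. The cardboard flat that all six sockets stand in has its floor 5 mm above the table and walls 30 mm high.
- plain_b: Plain bright chrome socket without a sleeve, standing upright among the others: 80 mm tall, shaft 29 mm across. It stays where it is. Origin: centre of its underside, z up. The flat holds nine things in a 3 by 3 grid, centres about 80 mm apart: the six sockets and three low things (up to 28 mm high): a tape roll, a tape measure and a small clamp.
There are look-alikes about, which are no part of the job. Leave any orange look-alike of the socket_red alone.

How it is judged (in metres and radians):
At the end, for the whole second after the job is handed in: Each sleeved socket stands foot down on the floor of the pocket of its own colour (axis within 15 mm of the pocket's centre, leaning less than about 7 degrees), released and at rest; both plain sockets still stand within 30 mm of where they began (horizontal distance between socket_red and pocket_red below 0.015 m and z of socket_red in the frame of pocket_red between 0 and 0.012 m and angle between each of socket_red, socket_blue, socket_yellow, socket_green's own z axis and vertical below 0.12 rad and linear speed of each of socket_red, socket_blue, socket_yellow, socket_green below 0.02 m/s and horizontal distance between socket_blue and pocket_blue below 0.015 m and z of socket_blue in the frame of pocket_blue between 0 and 0.012 m and horizontal distance between socket_yellow and pocket_yellow below 0.015 m and z of socket_yellow in the frame of pocket_yellow between 0 and 0.012 m and horizontal distance between socket_green and pocket_green below 0.015 m and z of socket_green in the frame of pocket_green between 0 and 0.012 m and distance of each of plain_a, plain_b from where it was at the start of the episode below 0.03 m and angle between each of plain_a, plain_b's own z axis and vertical below 0.2 rad); the robot touches nothing.
It fails at once if plain chrome socket a carried off, pushed more than 30 mm or knocked over (distance of plain_a from where it was at the start of the episode above 0.03 m or angle between plain_a's own z axis and vertical above 0.5 rad).
It fails at once if plain chrome socket b carried off, pushed more than 30 mm or knocked over (distance of plain_b from where it was at the start of the episode above 0.03 m or angle between plain_b's own z axis and vertical above 0.5 rad).
It also fails if it takes over 112 s, if anything falls off the work surface, if the arm or the gripper's body presses on something with over 40 N, if the wrist force passes 120 N, or if a joint passes its speed limit or range.

## Working session

There is one attempt and no reset: what is moved stays moved. The work goes in short steps, Python scripts to look and compute and a tool call to move; the robot and the scene stay as the last step left them, time stands still between calls to the robot, and variables do not carry over. Pictures are saved under pics/ and viewed, at most 14 in all, crops included, and the job is handed in when it is done.

Besides the shell and the picture viewer there is one more tool, called after "Call:" as name(argument=value, ...) on one line, values as JSON. play_rows: Moves the arm, as the interface text tells. Its arguments: {"type":"object","properties":{"commands":{"type":"array","items":{"type":"array","items":{"type":"array","items":{"type":"number"}}}}},"required":["commands"]}

```bash
mkdir -p pics; python3 - <<'E'
from plant import ctrl
import cv2,pickle
o=ctrl.get_obs();print({k:o[k] for k in('clock','tool_pos','orientation','opening','joint_pos')})
D={}
for n in('scene','top'):
    p=ctrl.snapshot(n);D[n]=p;cv2.imwrite(f'pics/{n}0.png',p['color'][:,:,::-1])
    print(n,p['camera_matrix'],p['origin'],p['rotation'])
    for c in['socket_red','socket_blue','socket_yellow','socket_green','pocket_red','pocket_blue','pocket_yellow','pocket_green','plain_a']:
        print(c,[( [round(v) for v in d['bbox']],round(d['conf'],2)) for d in ctrl.find_in(p,c)][:4])
pickle.dump(D,open('d0.pkl','wb'))
E
```

```text
{'clock': 0.0, 'tool_pos': array([0.27310089, 0.616736  , 0.22560068]), 'orientation': array([ 1.79901618e+02, -1.02860198e-02, -2.38888474e+01]), 'opening': 0.08744780247071553, 'joint_pos': array([ 8.26254389e+01,  2.05931180e+01,  6.33014549e-01, -1.92490364e-02,
       -7.01371454e+01, -1.65077396e+01])}
scene [[549.79320117   0.         334.07366584]
 [  0.         549.79320117 242.37646682]
 [  0.           0.           1.        ]] [1.37986596 0.14316896 0.86288792] [-134.50938459    1.19900322  101.5048944 ]
socket_red [([240, 239, 22, 33], 0.85), ([141, 238, 24, 40], 0.73)]
socket_blue [([276, 188, 16, 37], 0.82)]
socket_yellow [([245, 185, 14, 32], 0.59)]
socket_green [([263, 214, 16, 33], 0.61)]
pocket_red [([404, 223, 41, 33], 0.75)]
pocket_blue [([410, 251, 40, 35], 0.64)]
pocket_yellow []
pocket_green [([447, 220, 30, 27], 0.67), ([243, 184, 16, 34], 0.46)]
plain_a [([212, 228, 18, 37], 0.8), ([228, 206, 18, 34], 0.59)]
top [[444.9563438    0.         317.46950088]
 [  0.         444.9563438  236.92150778]
 [  0.           0.           1.        ]] [ 0.44449579 -0.05982907  1.02643017] [-174.4524605     0.81602271  -88.97766774]
socket_red [([467, 170, 21, 21], 0.86), ([380, 187, 18, 18], 0.8)]
socket_blue [([368, 261, 18, 15], 0.61)]
socket_yellow [([402, 265, 22, 14], 0.76)]
socket_green [([366, 226, 22, 12], 0.68)]
pocket_red [([217, 238, 37, 37], 0.58)]
pocket_blue [([205, 200, 37, 40], 0.59)]
pocket_yellow [([171, 215, 38, 37], 0.63)]
pocket_green [([178, 248, 42, 38], 0.92)]
plain_a [([413, 192, 21, 19], 0.68), ([408, 230, 19, 16], 0.68)]
```

```bash
python3 - <<'E'
import cv2
a=cv2.imread('pics/scene0.png')[150:310,110:510];cv2.imwrite('pics/sc.png',cv2.resize(a,(800,320),interpolation=cv2.INTER_CUBIC))
a=cv2.imread('pics/top0.png')[140:320,150:510];cv2.imwrite('pics/tc.png',cv2.resize(a,(800,400),interpolation=cv2.INTER_CUBIC))
E
```

```text
(no output)
```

View pics/sc.png

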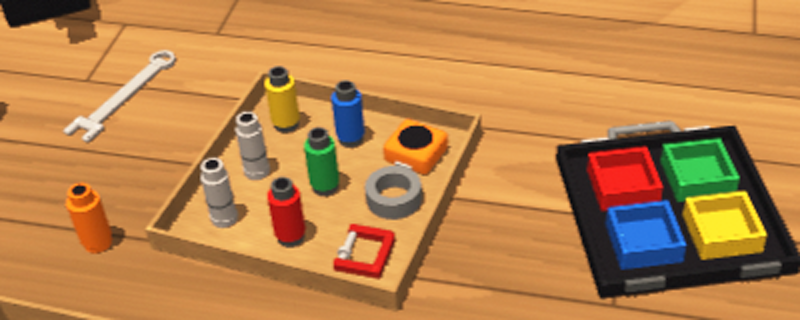

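View pics/tc.png

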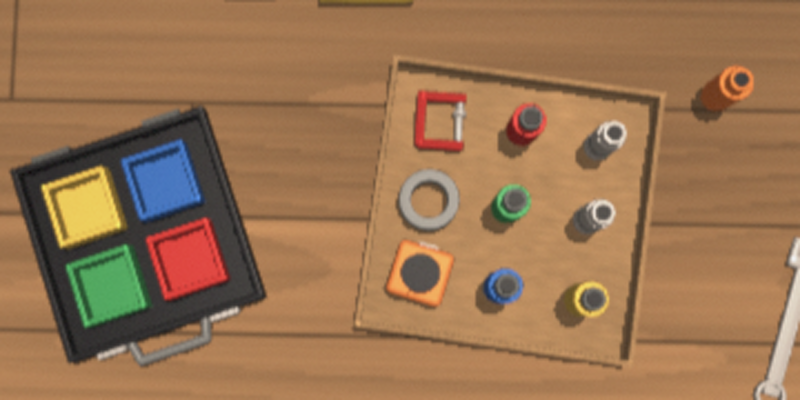

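View pics/scene0.png

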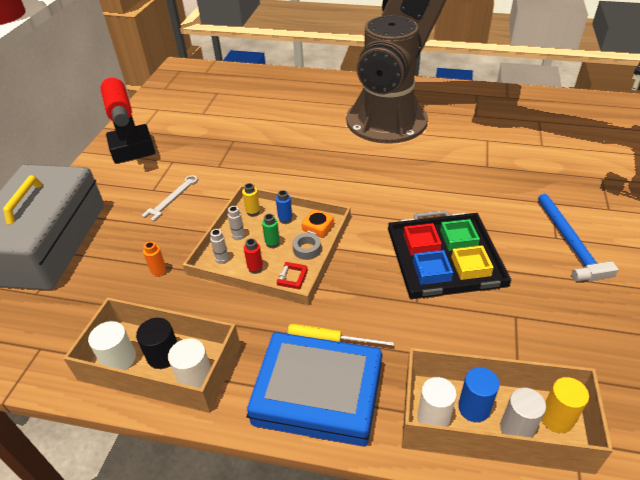

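The scene shows the flat with red (253,255), green (271,231), blue (284,207), yellow (251,200) and the two chrome sockets. The case is at (448,253). The "red" detection at (153,258) stands outside the flat and is orange, so it's the look-alike. The one at (251,255) is truly red, inside the flat, and is the one meant (the crop confirms it). Next I'll measure by fitting silhouettes in both views.

```bash
cat > h.py <<'E'
import numpy as np,cv2
from scipy.spatial.transform import Rotation as Ro
from scipy.optimize import least_squares
def proj(p,X):
    r=np.asarray(p['rotation'],float)
    R=r if r.shape==(3,3) else Ro.from_euler('xyz',r,degrees=True).as_matrix()
    c=(np.asarray(X)-p['origin'])@R
    return (c@np.asarray(p['camera_matrix']).T)[:,:2]/c[:,2:]
def bb(u): return np.r_[u.min(0),u.max(0)]
H={'red':[(0,6),(174,179)],'blue':[(100,122)],'yellow':[(22,34)],'green':[(50,85)]}
def mask(p,col,box,m=4):
    hsv=cv2.cvtColor(p['color'],cv2.COLOR_RGB2HSV); M=np.zeros(hsv.shape[:2],np.uint8)
    for a,b in H[col]: M|=cv2.inRange(hsv,(a,140,60),(b,255,255))
    l,t,w,h=[int(round(v)) for v in box]; K=np.zeros_like(M); t0=max(t-m,0);l0=max(l-m,0)
    K[t0:t+h+m,l0:l+w+m]=M[t0:t+h+m,l0:l+w+m]
    n,L,S,_=cv2.connectedComponentsWithStats(K); i=1+S[1:,4].argmax(); 
    return S[i,:4]
def mbb(s): return np.array([s[0]-.5,s[1]-.5,s[0]+s[2]-.5,s[1]+s[3]-.5])
a=np.linspace(0,2*np.pi,48)
def cyl(x,y,z): return np.vstack([np.c_[x+.017*np.cos(a),y+.017*np.sin(a),0*a+z+h] for h in(.01,.066)])
def box(x,y,z,t):
    c,s=np.cos(t),np.sin(t);q=np.array([[1,1],[1,-1],[-1,-1],[-1,1]])*.033@np.array([[c,s],[-s,c]])
    return np.c_[q+[x,y],np.full(4,z)]
E
python3 - <<'E'
from h import *;import pickle
D=pickle.load(open('d0.pkl','rb'));V=[D['scene'],D['top']]
S={'red':([240,239,22,33],[380,187,18,18]),'blue':([276,188,16,37],[368,261,18,15]),'yellow':([245,185,14,32],[402,265,22,14]),'green':([263,214,16,33],[366,226,22,12])}
P={'red':([404,223,41,33],[217,238,37,37]),'blue':([410,251,40,35],[205,200,37,40]),'yellow':([452,246,42,34],[171,215,38,37]),'green':([444,218,36,29],[178,248,42,38])}
for c in S:
    B=[mbb(mask(p,c,b)) for p,b in zip(V,S[c])]
    f=lambda v:np.r_[tuple(bb(proj(p,cyl(*v)))-b for p,b in zip(V,B))]
    r=least_squares(f,[.5,-.15,0],loss='soft_l1');print('socket',c,r.x.round(4),f(r.x).round(1))
    print('  ',B)
for c in P:
    B=[mbb(mask(p,c,b,2)) for p,b in zip(V,P[c])]
    # rim alone in top; in scene the rim sets left, top, right
    f=lambda v:np.r_[(bb(proj(V[0],box(*v)))-B[0])[:3],bb(proj(V[1],box(*v)))-B[1]]
    r=least_squares(f,[.5,.2,.03,-.25],loss='soft_l1');print('pocket',c,r.x.round(4),f(r.x).round(1))
for n,b in zip('AB',([413,192,21,19],[408,230,19,16])): print(n,b)
E
```

```text
socket red [ 0.6351 -0.1974  0.0039] [ 0.1 -0.6  0.7  0.8  0.1 -0.9  0.8  0.8]
   [array([243.5, 241.5, 262.5, 270.5]), array([377.5, 186.5, 395.5, 204.5])]
socket blue [ 4.705e-01 -1.768e-01 -2.000e-04] [-0.1 -0.8  0.8  1.4 -0.6 -1.4  9.8  1.6]
   [array([275.5, 194.5, 291.5, 220.5]), array([368.5, 262.5, 376.5, 275.5])]
socket yellow [ 0.461  -0.2624  0.0026] [-1.1 -1.5  1.7 16.4 -2.6 -0.4  6.2  0.5]
   [array([241.5, 187.5, 256.5, 197.5]), array([408.5, 266.5, 420.5, 281.5])]Traceback (most recent call last):
  File "<stdin>", line 6, in <module>
  File "h.py", line 16, in mask
    n,L,S,_=cv2.connectedComponentsWithStats(K); i=1+S[1:,4].argmax();
                                                     ~~~~~~~~~~~~~~^^
ValueError: attempt to get argmax of an empty sequence
```

```bash
sed -i 's/(a,140,60)/(a,110,35)/; s/(50,85)/(45,90)/' h.py; cat > m.py <<'E'
from h import *;import pickle
D=pickle.load(open('d0.pkl','rb'));V=[D['scene'],D['top']]
S={'red':([240,239,22,33],[380,187,18,18]),'blue':([274,188,22,37],[366,258,22,22]),'yellow':([241,182,20,34],[405,263,22,22]),'green':([260,212,22,36],[368,220,24,24])}
P={'red':([404,223,41,33],[217,238,37,37]),'blue':([410,251,40,35],[205,200,37,40]),'yellow':([452,246,42,34],[171,215,38,37]),'green':([444,218,36,29],[178,248,42,38])}
for c in S:
    B=[mbb(mask(p,c,b)) for p,b in zip(V,S[c])]
    f=lambda v:np.r_[tuple(bb(proj(p,cyl(*v)))-b for p,b in zip(V,B))]
    r=least_squares(f,[.5,-.15,0],loss='soft_l1');print('socket',c,r.x.round(4),f(r.x).round(1))
for c in P:
    B=[mbb(mask(p,c,b,2)) for p,b in zip(V,P[c])]
    f=lambda v:np.r_[(bb(proj(V[0],box(*v)))-B[0])[:3],bb(proj(V[1],box(*v)))-B[1]]
    r=least_squares(f,[.5,.2,.03,.25],loss='soft_l1');print('pocket',c,r.x.round(4),f(r.x).round(1))
E
python3 m.py
```

```text
socket red [ 0.6351 -0.1974  0.0039] [ 0.1 -0.6  0.7  0.8  0.1 -0.9  0.8  0.8]
socket blue [ 0.4719 -0.1757  0.0012] [ 0.2 -0.9  1.1  1.4  0.  -1.1  1.4  0.9]
socket yellow [ 0.461  -0.2624  0.0026] [-1.1 -1.5  1.7 16.4 -2.6 -0.4  6.2  0.5]
socket green [ 5.533e-01 -1.840e-01  3.000e-04] [ 0.1 -0.5  1.3  0.8 -0.1 -5.6  6.4  2.3]
pocket red [0.4951 0.1413 0.0323 0.4433] [ 0.3 -0.1  0.6  0.7 -0.   0.3 -0.1]
pocket blue [0.5742 0.169  0.0293 0.3687] [ 0.9 -0.2  1.   1.9 -0.1  0.8 -0.1]
pocket yellow [0.5452 0.2499 0.0316 0.3061] [ 0.2 -0.1  0.2  1.1 -0.6 -0.3  0.5]
pocket green [0.4666 0.2213 0.0335 0.3474] [-0.4  0.   0.1  0.4 -0.3 -0.8  0.3]
```

```bash
python3 - <<'E'
from h import *;import pickle
D=pickle.load(open('d0.pkl','rb'))
h={k:cv2.cvtColor(D[k]['color'],cv2.COLOR_RGB2HSV) for k in D}
print(h['scene'][184:218:2,250].tolist());print(h['top'][231,368:396].tolist());print(h['top'][275,404:430].tolist())
E
sed -i 's/(22,34)/(20,34)/;s/(a,110,35)/(a,185 if col=="yellow" else 110,35)/' h.py; python3 m.py|head -4
```

```text
[[0, 17, 44], [165, 39, 39], [23, 31, 107], [19, 33, 61], [18, 78, 75], [27, 209, 254], [21, 222, 192], [22, 223, 191], [22, 220, 192], [21, 219, 193], [21, 220, 194], [21, 218, 195], [21, 221, 194], [21, 220, 195], [22, 218, 191], [19, 36, 57], [15, 146, 175]]
[[14, 125, 188], [15, 126, 182], [15, 123, 151], [34, 91, 81], [62, 112, 75], [64, 114, 107], [64, 109, 184], [65, 116, 117], [62, 60, 77], [23, 21, 96], [20, 21, 108], [19, 23, 89], [15, 28, 90], [15, 28, 90], [15, 28, 90], [17, 25, 90], [17, 24, 96], [21, 24, 108], [47, 36, 126], [62, 92, 164], [53, 96, 175], [17, 119, 186], [15, 126, 195], [15, 126, 194], [15, 124, 197], [15, 125, 196], [15, 126, 196], [15, 125, 194]]
[[20, 153, 105], [21, 155, 105], [21, 162, 104], [21, 157, 117], [21, 161, 181], [24, 148, 236], [21, 154, 172], [20, 115, 93], [18, 30, 85], [20, 21, 109], [17, 21, 84], [8, 25, 82], [10, 28, 82], [11, 25, 83], [9, 22, 82], [11, 25, 83], [11, 23, 89], [18, 37, 118], [19, 95, 166], [21, 148, 226], [16, 131, 187], [15, 123, 180], [15, 124, 183], [14, 123, 185], [15, 123, 187], [14, 124, 183]]
socket red [ 0.6351 -0.1974  0.0039] [ 0.1 -0.6  0.7  0.8  0.1 -0.9  0.8  0.8]
socket blue [ 0.4719 -0.1757  0.0012] [ 0.2 -0.9  1.1  1.4  0.  -1.1  1.4  0.9]Traceback (most recent call last):
  File "m.py", line 6, in <module>
    B=[mbb(mask(p,c,b)) for p,b in zip(V,S[c])]
           ~~~~^^^^^^^
  File "h.py", line 16, in mask
    n,L,S,_=cv2.connectedComponentsWithStats(K); i=1+S[1:,4].argmax();
                                                     ~~~~~~~~~~~~~~^^
ValueError: attempt to get argmax of an empty sequence
```

```bash
sed -i 's/(a,185 if col=="yellow" else 110,35)/(a,*{"yellow":(135,165),"green":(70,35)}.get(col,(110,35)))/' h.py; python3 m.py|head -4
```

```text
socket red [ 0.6351 -0.1974  0.0039] [ 0.1 -0.6  0.7  0.8  0.1 -0.9  0.8  0.8]
socket blue [ 0.4719 -0.1757  0.0012] [ 0.2 -0.9  1.1  1.4  0.  -1.1  1.4  0.9]
socket yellow [ 0.4601 -0.2626  0.0015] [-1.  -0.4  1.8  0.5 -1.6  0.1  3.1 -0. ]
socket green [ 0.5553 -0.1828  0.0024] [ 0.3 -0.5  1.5  0.8  0.5 -0.6  0.9  0.4]
```

```bash
cat > t.py <<'E'
import sys,numpy as np
from plant import ctrl
from scipy.spatial.transform import Rotation as Ro
S={'sr':(.6351,-.1974),'sb':(.4719,-.1757),'sy':(.4601,-.2626),'sg':(.5553,-.1828),'pr':(.4951,.1413),'pb':(.5742,.169),'py':(.5452,.2499),'pg':(.4666,.2213)}
o=ctrl.get_obs();R=Ro.from_euler('xyz',o['orientation'],degrees=True).as_matrix();p=o['tool_pos'];q=p
print(round(o['clock'],2),p.round(4),np.round(o['orientation'],1),round(o['opening'],4),np.round(o['force'],1),o['gripper_force'])
for a in sys.argv[1:]:   # name:z, cumulative from pose now
    n,z=a.split(':');t=np.r_[S[n] if n in S else q[:2],float(z)]
    print(a,(R.T@(t-p)*100).round(2));q=t
E
python3 t.py sr:.17 sg:.17
```

```text
1.0 [0.2733 0.6172 0.2265] [180.   -0.  -23.9] 0.0877 [-0.6  0.2 -0.2] 0.0
sr:.17 [66.06 59.83  5.66]
sg:.17 [58.17 61.73  5.66]
```

Call:
play_rows(commands=[[[0,0,0,22,20,0,5.4],[0,0,0,22,20,0,5.4],[0,0,0,22,20,0,5.4],[0,0,0,22,20,0,5.4],[0,0,0,22,20,0,5.4],[0,0,0,22,20,0,5.4],[0,0,0,22,20,0,5.4],[0,0,0,22,20,0,5.4]]])

```text
clock: 1.67
tool_pos: [0.3945, 0.3403, 0.2271]
orientation: [180.0, -0.0, -24.0]
force: [-0.7, -0.1, -1.0]
opening: 0.0542
gripper_force: 0.0
```

Call:
play_rows(commands=[[[0,0,0,22,20,0,5.4],[0,0,0,22,20,0,5.4],[0,0,0,22,20,0,5.4],[0,0,0,22,20,0,5.4],[0,0,0,22,20,0,5.4],[0,0,0,22,20,0,5.4],[0,0,0,22,20,0,5.4],[0,0,0,22,20,0,5.4]]])

```text
clock: 2.33
tool_pos: [0.515, 0.0686, 0.2267]
orientation: [180.0, -0.0, -24.1]
force: [-0.0, 0.2, -0.3]
opening: 0.054
gripper_force: 0.0
```

Call:
play_rows(commands=[[[0,0,0.5,22,19.8,3,5.4],[0,0,0.5,22,19.8,3,5.4],[0,0,0.5,22,19.8,3,5.4],[0,0,0.5,22,19.8,3,5.4],[0,0,0.5,22,19.8,3,5.4],[0,0,0.5,22,19.8,3,5.4],[0,0,0.5,22,19.8,3,5.4],[0,0,0.5,22,19.8,3,5.4]]])

```text
clock: 3.0
tool_pos: [0.6357, -0.2021, 0.1946]
orientation: [179.9, 0.0, -52.7]
force: [0.4, 0.5, -0.2]
opening: 0.0539
gripper_force: 0.0
```

```bash
python3 t.py sr:.17 sr:.036
```

```text
3.0 [ 0.6357 -0.2021  0.1946] [179.9   0.  -52.7] 0.0539 [ 0.4  0.5 -0.2] 0.0
sr:.17 [-0.41 -0.24  2.45]
sr:.036 [-0.4  -0.27 15.85]
```

Call:
play_rows(commands=[[[0,0,0,-0.4,-0.25,3,5.4],[0,0,0,-0.4,-0.25,6,5.4],[0,0,0,-0.4,-0.25,9,5.4],[0,0,0,-0.4,-0.25,11,5.4],[0,0,0,-0.4,-0.25,13,5.4],[0,0,0,-0.4,-0.25,15,5.4],[0,0,0,-0.4,-0.25,15.8,5.4],[0,0,0,-0.4,-0.25,15.8,5.4]]])

```text
clock: 3.67
tool_pos: [0.6328, -0.1919, 0.0363]
orientation: [179.8, 0.2, -52.5]
force: [0.4, 0.6, -0.2]
opening: 0.0541
gripper_force: 0.0
```

Call:
play_rows(commands=[[[0,0,0,0,0,0,2],[0,0,0,0,0,0,2],[0,0,0,0,0,0,2],[0,0,0,0,0,0,2],[0,0,0,0,0,0,2],[0,0,0,0,0,0,2]]])

```text
clock: 4.17
tool_pos: [0.6348, -0.1924, 0.0399]
orientation: [-179.9, -0.1, -52.5]
force: [-2.3, -1.1, 6.1]
opening: 0.034
gripper_force: 29.7
```

```bash
python3 t.py sr:.17 pr:.17; python3 - <<'E'
from plant import ctrl
import cv2,pickle,numpy as np
D={n:ctrl.snapshot(n) for n in('scene','top')};pickle.dump(D,open('d1.pkl','wb'))
a=D['scene']['color'][160:300,180:360,::-1];b=D['top']['color'][150:300,320:460,::-1]
cv2.imwrite('pics/g1.png',np.hstack([cv2.resize(a,(420,400)),cv2.resize(b,(370,400))]))
E
```

```text
4.17 [ 0.6348 -0.1924  0.0399] [-1.799e+02 -1.000e-01 -5.250e+01] 0.034 [-2.3 -1.1  6.1] 29.66649681329727
sr:.17 [  0.43   0.26 -13.01]
pr:.17 [-34.97  -9.24 -13.05]
```

View pics/g1.png

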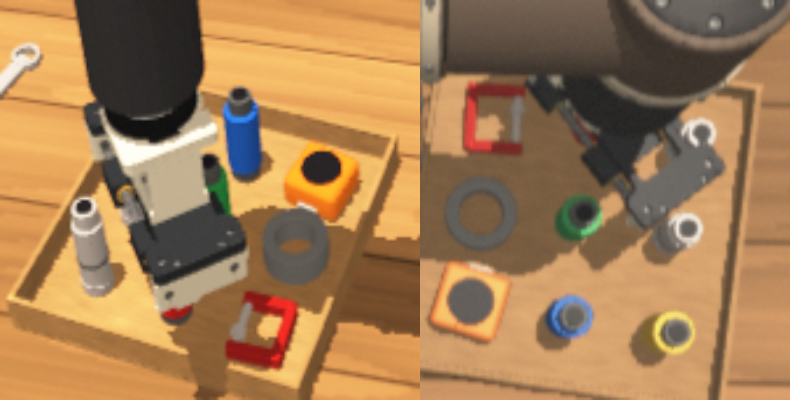

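Call:
play_rows(commands=[[[0,0,0,0,0,-2,2],[0,0,0,0,0,-5,2],[0,0,0,0,0,-9,2],[0,0,0,0,0,-12.5,2],[0,0,0,0,0,-13,2],[0,0,0,-3,-0.8,-13,2],[0,0,0,-6,-1.6,-13,2],[0,0,0,-9.4,-2.4,-13,2]]])

```text
clock: 4.93
tool_pos: [0.5954, -0.1024, 0.1679]
orientation: [-180.0, 0.0, -52.6]
force: [1.3, 1.5, -3.0]
opening: 0.0339
gripper_force: 29.6
```

Call:
play_rows(commands=[[[0,0,0,-3.8,-1,0,2],[0,0,0,-7.6,-2,0,2],[0,0,0,-11.4,-3,0,2],[0,0,0,-15.2,-4,0,2],[0,0,0,-19,-5,0,2],[0,0,0,-22,-6,0,2],[0,0,0,-24.5,-6.5,0,2],[0,0,0,-26,-6.8,0,2]]])

```text
clock: 5.6
tool_pos: [0.4905, 0.1472, 0.1684]
orientation: [-180.0, 0.0, -52.4]
force: [-0.4, 0.1, -3.1]
opening: 0.0338
gripper_force: 29.6
```

Call:
play_rows(commands=[[[0,0,0,0,0,0,2],[0,0,0,0,0,0,2],[0,0,0,0,0,0,2]]])

```text
clock: 5.85
tool_pos: [0.4917, 0.1447, 0.1684]
orientation: [180.0, 0.0, -52.5]
force: [-0.3, -0.8, -2.5]
opening: 0.0339
gripper_force: 29.6
```

```bash
python3 t.py pr:.17 pr:.046; python3 - <<'E'
from plant import ctrl
import cv2
a=ctrl.snapshot('scene')['color'][130:310,340:540,::-1]
cv2.imwrite('pics/p1.png',cv2.resize(a,(600,540)))
E
```

```text
5.85 [0.4917 0.1447 0.1684] [180.    0.  -52.5] 0.0339 [-0.3 -0.8 -2.5] 29.567458927631378
pr:.17 [ 0.47 -0.06 -0.16]
pr:.046 [ 0.48 -0.07 12.24]
```

View pics/p1.png

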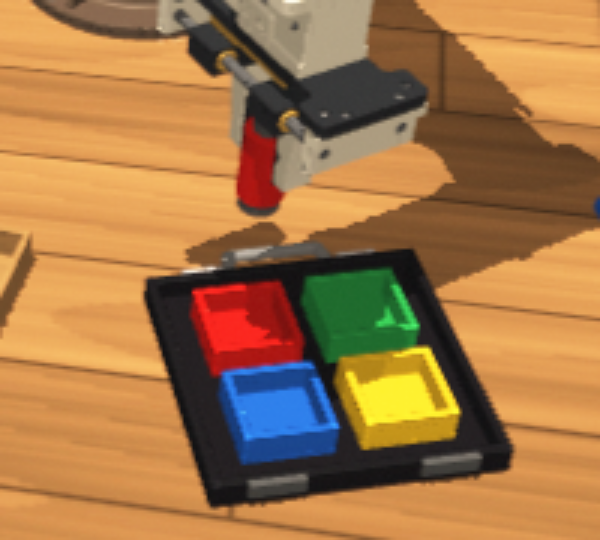

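The red socket hangs upright in the gripper (crop 260,170), just above the red pocket (crop 247,325). I'm lowering it and releasing.

Call:
play_rows(commands=[[[0,0,0,0,0,3,2],[0,0,0,0,0,6,2],[0,0,0,0,0,9,2],[0,0,0,0,0,10.5,2],[0,0,0,0,0,11.4,2],[0,0,0,0,0,12,2],[0,0,0,0,0,12.2,2],[0,0,0,0,0,12.2,2]]])

```text
clock: 6.57
tool_pos: [0.4924, 0.1447, 0.0469]
orientation: [-180.0, -0.0, -52.5]
force: [0.7, -0.5, -3.4]
opening: 0.0339
gripper_force: 29.6
```

```bash
python3 t.py pr:.046
```

```text
6.57 [0.4924 0.1447 0.0469] [-180.    -0.   -52.5] 0.0339 [ 0.7 -0.5 -3.4] 29.571140706539154
pr:.046 [ 0.44 -0.    0.09]
```

Call:
play_rows(commands=[[[0,0,0,0,0,0.15,2],[0,0,0,0,0,0.2,2],[0,0,0,0,0,0.2,5.4],[0,0,0,0,0,0.2,5.4],[0,0,0,0,0,0.2,5.4],[0,0,0,0,0,0.2,5.4],[0,0,0,0,0,-1,5.4],[0,0,0,0,0,-3,5.4]]])

```text
clock: 7.23
tool_pos: [0.4906, 0.144, 0.0752]
orientation: [179.8, 0.0, -52.5]
force: [-0.3, -0.1, -0.3]
opening: 0.0537
gripper_force: 0.0
```

Call:
play_rows(commands=[[[0,0,0,0,0,-3,5.4],[0,0,0,0,0,-6,5.4],[0,0,0,0,0,-9,5.4],[0,0,0,0,0,-9.2,5.4],[0,0,0,0,0,-9.2,5.4]]])

```text
clock: 7.65
tool_pos: [0.493, 0.1456, 0.1707]
orientation: [-179.7, -0.0, -52.5]
force: [-1.0, -0.4, 0.4]
opening: 0.0537
gripper_force: 0.0
```

```bash
python3 t.py sg:.17 sg:.037; python3 - <<'E'
from plant import ctrl
import cv2
a=ctrl.snapshot('scene')['color'][130:310,340:540,::-1]
cv2.imwrite('pics/p2.png',cv2.resize(a,(600,540)))
E
```

```text
7.65 [0.493  0.1456 0.1707] [-179.7   -0.   -52.5] 0.0537 [-1.  -0.4  0.4] 0.0
sg:.17 [2.986e+01 1.504e+01 1.000e-02]
sg:.037 [29.85 15.1  13.31]
```

View pics/p2.png

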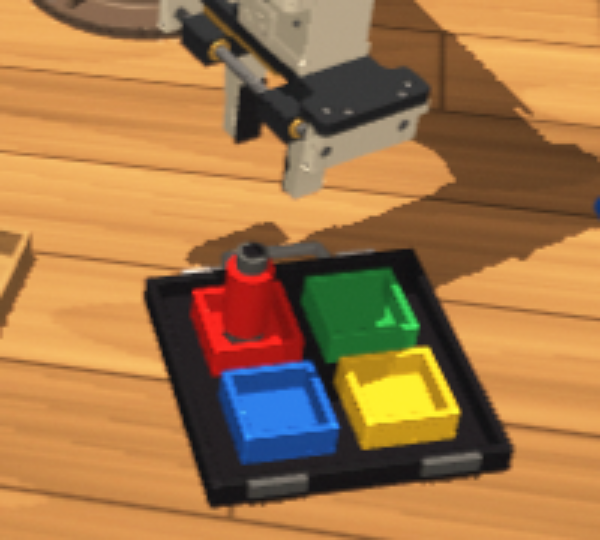

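Red stands in its pocket, centred and upright (crop 245,300). Green is next.

Call:
play_rows(commands=[[[0,0,0,3,1.5,0,5.4],[0,0,0,6.6,3.3,0,5.4],[0,0,0,10.2,5.1,0,5.4],[0,0,0,13.8,6.9,0,5.4],[0,0,0,17.4,8.7,0,5.4],[0,0,0,21,10.5,0,5.4],[0,0,0,24.5,12.3,0,5.4],[0,0,0,27,13.6,0,5.4]]])

```text
clock: 8.37
tool_pos: [0.5474, -0.155, 0.1666]
orientation: [179.9, 0.1, -52.6]
force: [0.5, -0.2, -0.6]
opening: 0.0542
gripper_force: 0.0
```

Call:
play_rows(commands=[[[0,0,0,2,1,0,5.4],[0,0,0,2.8,1.45,0,5.4],[0,0,0,2.8,1.45,0,5.4],[0,0,0,2.8,1.45,0,5.4],[0,0,0,2.8,1.45,0,5.4]]])

```text
clock: 8.78
tool_pos: [0.5532, -0.1824, 0.1678]
orientation: [179.9, 0.1, -52.5]
force: [1.1, 0.8, -0.2]
opening: 0.0541
gripper_force: 0.0
```

```bash
python3 t.py sg:.17 sg:.038
```

```text
8.78 [ 0.5532 -0.1824  0.1678] [ 1.799e+02  1.000e-01 -5.250e+01] 0.0541 [ 1.1  0.8 -0.2] 0.0
sg:.17 [ 0.15 -0.14 -0.22]
sg:.038 [ 0.17 -0.15 12.98]
```

Call:
play_rows(commands=[[[0,0,0,0.15,-0.15,3,5.4],[0,0,0,0.15,-0.15,6,5.4],[0,0,0,0.15,-0.15,9,5.4],[0,0,0,0.15,-0.15,11,5.4],[0,0,0,0.15,-0.15,12.4,5.4],[0,0,0,0.15,-0.15,13,5.4],[0,0,0,0.15,-0.15,13,5.4],[0,0,0,0.15,-0.15,13,3]]])

```text
clock: 9.45
tool_pos: [0.5563, -0.1828, 0.0391]
orientation: [-180.0, -0.0, -52.5]
force: [-0.3, 0.5, 0.5]
opening: 0.0508
gripper_force: 0.0
```

Call:
play_rows(commands=[[[0,0,0,0,0,0,2],[0,0,0,0,0,0,2],[0,0,0,0,0,0,2],[0,0,0,0,0,0,2],[0,0,0,0,0,0,2],[0,0,0,0,0,0,2]]])

```text
clock: 9.95
tool_pos: [0.5565, -0.1836, 0.0396]
orientation: [-179.9, -0.1, -52.5]
force: [-0.3, 0.7, 7.2]
opening: 0.0335
gripper_force: 30.0
```

```bash
python3 t.py sg:.17 pg:.17
```

```text
9.95 [ 0.5565 -0.1836  0.0396] [-1.799e+02 -1.000e-01 -5.250e+01] 0.0335 [-0.3  0.7  7.2] 29.96310442686081
sg:.17 [ -0.12   0.03 -13.04]
pg:.17 [-37.59 -17.52 -13.06]
```

Call:
play_rows(commands=[[[0,0,0,0,0,-2,2],[0,0,0,0,0,-5,2],[0,0,0,0,0,-9,2],[0,0,0,0,0,-12.5,2],[0,0,0,0,0,-13,2],[0,0,0,-2.6,-1.2,-13,2],[0,0,0,-5.6,-2.6,-13,2],[0,0,0,-9,-4.2,-13,2]]])

```text
clock: 10.62
tool_pos: [0.5336, -0.0864, 0.1681]
orientation: [180.0, 0.0, -52.7]
force: [1.3, 1.0, -3.4]
opening: 0.0335
gripper_force: 29.9
```

Call:
play_rows(commands=[[[0,0,0,-3.7,-1.7,0,2],[0,0,0,-7.4,-3.4,0,2],[0,0,0,-11.1,-5.1,0,2],[0,0,0,-14.8,-6.8,0,2],[0,0,0,-18.5,-8.6,0,2],[0,0,0,-22.2,-10.3,0,2],[0,0,0,-25.2,-11.8,0,2],[0,0,0,-27.6,-12.9,0,2]]])

```text
clock: 11.28
tool_pos: [0.4678, 0.2134, 0.1683]
orientation: [-180.0, 0.0, -52.5]
force: [1.0, -0.4, -3.4]
opening: 0.0336
gripper_force: 29.9
```

Call:
play_rows(commands=[[[0,0,0,-1,-0.4,0,2],[0,0,0,-1,-0.4,0,2],[0,0,0,-1,-0.4,0,2],[0,0,0,-1,-0.4,0,2]]])

```text
clock: 11.62
tool_pos: [0.4658, 0.2204, 0.1682]
orientation: [179.9, -0.0, -52.6]
force: [0.2, 0.0, -2.4]
opening: 0.0336
gripper_force: 29.9
```

```bash
python3 t.py pg:.17 pg:.046
```

```text
11.62 [0.4658 0.2204 0.1682] [179.9  -0.  -52.6] 0.0336 [ 0.2  0.  -2.4] 29.942734837532043
pg:.17 [-0.02 -0.12 -0.18]
pg:.046 [-0.02 -0.13 12.22]
```

Call:
play_rows(commands=[[[0,0,0,0,-0.1,3,2],[0,0,0,0,-0.1,6,2],[0,0,0,0,-0.1,9,2],[0,0,0,0,-0.1,10.5,2],[0,0,0,0,-0.1,11.5,2],[0,0,0,0,-0.1,12.1,2],[0,0,0,0,-0.1,12.4,2],[0,0,0,0,-0.1,12.4,2]]])

```text
clock: 12.28
tool_pos: [0.4672, 0.2213, 0.0457]
orientation: [-180.0, -0.0, -52.5]
force: [-0.4, 0.5, -2.6]
opening: 0.0337
gripper_force: 30.0
```

Call:
play_rows(commands=[[[0,0,0,0,0,0,2],[0,0,0,0,0,0,5.4],[0,0,0,0,0,0,5.4],[0,0,0,0,0,0,5.4],[0,0,0,0,0,0,5.4],[0,0,0,0,0,-1,5.4],[0,0,0,0,0,-3,5.4],[0,0,0,0,0,-6,5.4]]])

```text
clock: 12.95
tool_pos: [0.4655, 0.2209, 0.1039]
orientation: [179.7, -0.0, -52.5]
force: [0.8, 0.4, -0.3]
opening: 0.054
gripper_force: 0.0
```

Call:
play_rows(commands=[[[0,0,0,0,0,-3,5.4],[0,0,0,0,0,-6,5.4],[0,0,0,0,0,-6.4,5.4],[0,0,0,0,0,-6.4,5.4],[0,0,0,0,0,-6.4,5.4]]])

```text
clock: 13.37
tool_pos: [0.4666, 0.222, 0.1689]
orientation: [-179.9, 0.0, -52.5]
force: [-0.4, -0.5, -0.7]
opening: 0.0539
gripper_force: 0.0
```

```bash
python3 t.py sb:.17 sy:.17; python3 - <<'E'
from plant import ctrl
import cv2,numpy as np
a=ctrl.snapshot('scene')['color'][150:310,180:540,::-1]
cv2.imwrite('pics/p3.png',cv2.resize(a,(800,356)))
E
```

```text
13.37 [0.4666 0.222  0.1689] [-179.9    0.   -52.5] 0.0539 [-0.4 -0.5 -0.7] 0.0
sb:.17 [31.89 23.76 -0.15]
sy:.17 [38.07 29.99 -0.15]
```

View pics/p3.png

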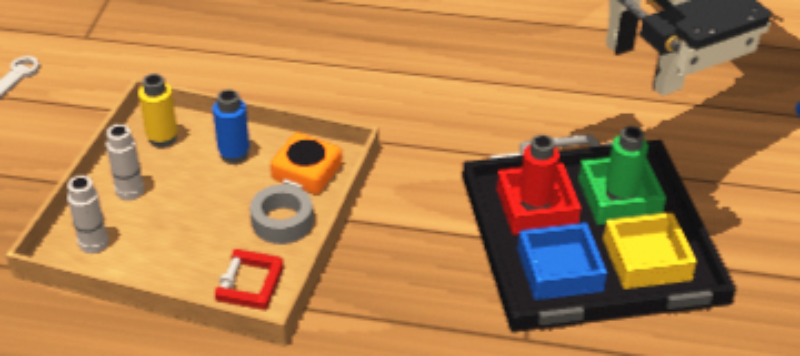

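Red (540,175) and green (628,165) both stand in their own pockets, and the two chrome sockets haven't moved. Blue is next.

Call:
play_rows(commands=[[[0,0,0,2.4,1.8,0,5.4],[0,0,0,5.6,4.2,0,5.4],[0,0,0,8.8,6.6,0,5.4],[0,0,0,12,9,0,5.4],[0,0,0,15.2,11.4,0,5.4],[0,0,0,18.4,13.8,0,5.4],[0,0,0,21.6,16.1,0,5.4],[0,0,0,24.8,18.5,0,5.4]]])

```text
clock: 14.08
tool_pos: [0.4697, -0.0893, 0.1674]
orientation: [179.9, 0.1, -52.5]
force: [2.0, -0.1, -0.1]
opening: 0.0535
gripper_force: 0.0
```

Call:
play_rows(commands=[[[0,0,0,3,2.2,0,5.4],[0,0,0,5.5,4,0,5.4],[0,0,0,7.1,5.3,0,5.4],[0,0,0,7.1,5.3,0,5.4],[0,0,0,7.1,5.3,0,5.4],[0,0,0,7.1,5.3,0,5.4]]])

```text
clock: 14.58
tool_pos: [0.4713, -0.1759, 0.1675]
orientation: [179.9, 0.1, -52.6]
force: [0.0, -0.4, 0.8]
opening: 0.0542
gripper_force: 0.0
```

```bash
python3 t.py sb:.17 sb:.039
```

```text
14.58 [ 0.4713 -0.1759  0.1675] [ 1.799e+02  1.000e-01 -5.260e+01] 0.0542 [ 0.  -0.4  0.8] 0.0
sb:.17 [ 0.03 -0.06 -0.25]
sb:.039 [ 0.04 -0.08 12.85]
```

Call:
play_rows(commands=[[[0,0,0,0,0,3,5.4],[0,0,0,0,0,6,5.4],[0,0,0,0,0,9,5.4],[0,0,0,0,0,11,5.4],[0,0,0,0,0,12.4,5.4],[0,0,0,0,0,13,5.4],[0,0,0,0,0,13,5.4],[0,0,0,0,0,13,3]]])

```text
clock: 15.25
tool_pos: [0.4723, -0.1754, 0.0388]
orientation: [180.0, -0.0, -52.5]
force: [-0.1, -1.0, 0.1]
opening: 0.0509
gripper_force: 0.0
```

Call:
play_rows(commands=[[[0,0,0,0,0,0,2],[0,0,0,0,0,0,2],[0,0,0,0,0,0,2],[0,0,0,0,0,0,2],[0,0,0,0,0,0,2],[0,0,0,0,0,0,2]]])

```text
clock: 15.75
tool_pos: [0.4728, -0.176, 0.0395]
orientation: [-179.9, -0.1, -52.5]
force: [-1.2, 1.8, 7.3]
opening: 0.0329
gripper_force: 30.0
```

```bash
python3 t.py sb:.17 pb:.17
```

```text
15.75 [ 0.4728 -0.176   0.0395] [-1.799e+02 -1.000e-01 -5.250e+01] 0.0329 [-1.2  1.8  7.3] 29.999350011348724
sb:.17 [ -0.06   0.03 -13.05]
pb:.17 [-21.19 -29.06 -13.03]
```

Call:
play_rows(commands=[[[0,0,0,0,0,-2,2],[0,0,0,0,0,-5,2],[0,0,0,0,0,-9,2],[0,0,0,0,0,-12.5,2],[0,0,0,0,0,-13,2],[0,0,0,-1.6,-2.2,-13,2],[0,0,0,-3.6,-5,-13,2],[0,0,0,-5.8,-8,-13,2]]])

```text
clock: 16.42
tool_pos: [0.4995, -0.081, 0.1684]
orientation: [-180.0, 0.0, -52.7]
force: [0.9, -0.7, -2.9]
opening: 0.0331
gripper_force: 30.0
```

Call:
play_rows(commands=[[[0,0,0,-2.3,-3.2,0,2],[0,0,0,-4.6,-6.3,0,2],[0,0,0,-6.9,-9.4,0,2],[0,0,0,-9.2,-12.6,0,2],[0,0,0,-11.4,-15.6,0,2],[0,0,0,-13.3,-18.2,0,2],[0,0,0,-14.8,-20.2,0,2],[0,0,0,-15.4,-21.1,0,2]]])

```text
clock: 17.08
tool_pos: [0.5741, 0.1722, 0.1674]
orientation: [180.0, 0.0, -52.4]
force: [0.1, 0.0, -1.8]
opening: 0.0333
gripper_force: 30.0
```

Call:
play_rows(commands=[[[0,0,0,0,0,0,2],[0,0,0,0,0,0,2],[0,0,0,0,0,0,2]]])

```text
clock: 17.33
tool_pos: [0.5732, 0.1682, 0.1679]
orientation: [179.9, 0.0, -52.6]
force: [-0.8, 0.4, -2.8]
opening: 0.0334
gripper_force: 30.0
```

```bash
python3 t.py pb:.17 pb:.045
```

```text
17.33 [0.5732 0.1682 0.1679] [179.9   0.  -52.6] 0.0334 [-0.8  0.4 -2.8] 29.990063309669495
pb:.17 [-0.   -0.12 -0.21]
pb:.045 [ 0.   -0.14 12.29]
```

Call:
play_rows(commands=[[[0,0,0,0,0,3,2],[0,0,0,0,0,6,2],[0,0,0,0,0,9,2],[0,0,0,0,0,10.5,2],[0,0,0,0,0,11.5,2],[0,0,0,0,0,12.1,2],[0,0,0,0,0,12.4,2],[0,0,0,0,0,12.4,2]]])

```text
clock: 18.0
tool_pos: [0.5744, 0.1688, 0.0458]
orientation: [-180.0, -0.0, -52.5]
force: [-0.0, -0.2, -2.1]
opening: 0.0334
gripper_force: 30.0
```

Call:
play_rows(commands=[[[0,0,0,0,0,0,2],[0,0,0,0,0,0,5.4],[0,0,0,0,0,0,5.4],[0,0,0,0,0,0,5.4],[0,0,0,0,0,0,5.4],[0,0,0,0,0,-1,5.4],[0,0,0,0,0,-3,5.4],[0,0,0,0,0,-6,5.4]]])

```text
clock: 18.67
tool_pos: [0.5724, 0.1684, 0.1035]
orientation: [179.7, 0.0, -52.5]
force: [1.0, 0.6, 0.0]
opening: 0.0536
gripper_force: 0.0
```

Call:
play_rows(commands=[[[0,0,0,0,0,-3,5.4],[0,0,0,0,0,-6,5.4],[0,0,0,0,0,-6.4,5.4],[0,0,0,0,0,-6.4,5.4],[0,0,0,0,0,-6.4,5.4]]])

```text
clock: 19.08
tool_pos: [0.5738, 0.1693, 0.1691]
orientation: [-179.9, 0.0, -52.5]
force: [-0.0, -0.5, -0.1]
opening: 0.054
gripper_force: 0.0
```

```bash
python3 t.py sy:.17
```

```text
19.08 [0.5738 0.1693 0.1691] [-179.9    0.   -52.5] 0.054 [-0.  -0.5 -0.1] 0.0
sy:.17 [27.37 35.3  -0.13]
```

Call:
play_rows(commands=[[[0,0,0,1.8,2.3,0,5.4],[0,0,0,4.2,5.4,0,5.4],[0,0,0,6.7,8.6,0,5.4],[0,0,0,9.1,11.7,0,5.4],[0,0,0,11.6,15,0,5.4],[0,0,0,14,18.1,0,5.4],[0,0,0,16.5,21.3,0,5.4],[0,0,0,18.9,24.4,0,5.4]]])

```text
clock: 19.75
tool_pos: [0.4935, -0.1309, 0.1674]
orientation: [179.9, 0.1, -52.5]
force: [2.0, -0.2, -0.2]
opening: 0.0536
gripper_force: 0.0
```

Call:
play_rows(commands=[[[0,0,0,2.4,3.1,0,5.4],[0,0,0,4.8,6.2,0,5.4],[0,0,0,7,9,0,5.4],[0,0,0,8.2,10.5,0,5.4],[0,0,0,8.5,10.9,0,5.4],[0,0,0,8.5,10.9,0,5.4],[0,0,0,8.5,10.9,0,5.4],[0,0,0,8.5,10.9,0,5.4]]])

```text
clock: 20.42
tool_pos: [0.4605, -0.2621, 0.1681]
orientation: [180.0, 0.0, -52.5]
force: [-1.2, -0.2, -0.3]
opening: 0.054
gripper_force: 0.0
```

```bash
python3 t.py sy:.17 sy:.039; python3 - <<'E'
from plant import ctrl
import cv2,numpy as np
a=ctrl.snapshot('scene')['color'][150:310,180:540,::-1]
cv2.imwrite('pics/p4.png',cv2.resize(a,(800,356)))
E
```

```text
20.42 [ 0.4605 -0.2621  0.1681] [180.    0.  -52.5] 0.054 [-1.2 -0.2 -0.3] 0.0
sy:.17 [ 0.02  0.06 -0.19]
sy:.039 [ 0.03  0.06 12.91]
```

View pics/p4.png

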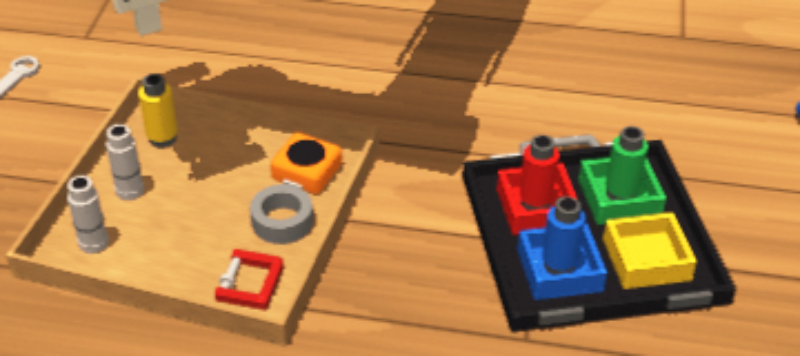

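Three are placed. Blue stands at (567,240), and yellow (157,110) is directly below the gripper.

Call:
play_rows(commands=[[[0,0,0,0,0,3,5.4],[0,0,0,0,0,6,5.4],[0,0,0,0,0,9,5.4],[0,0,0,0,0,11,5.4],[0,0,0,0,0,12.4,5.4],[0,0,0,0,0,13,5.4],[0,0,0,0,0,13,5.4],[0,0,0,0,0,13,3]]])

```text
clock: 21.13
tool_pos: [0.4611, -0.2625, 0.039]
orientation: [180.0, -0.0, -52.4]
force: [-0.1, -0.5, 0.2]
opening: 0.0509
gripper_force: 0.0
```

Call:
play_rows(commands=[[[0,0,0,0,0,0,2],[0,0,0,0,0,0,2],[0,0,0,0,0,0,2],[0,0,0,0,0,0,2],[0,0,0,0,0,0,2],[0,0,0,0,0,0,2]]])

```text
clock: 21.63
tool_pos: [0.4619, -0.2632, 0.0397]
orientation: [-179.9, -0.1, -52.5]
force: [1.6, 2.2, 7.2]
opening: 0.0337
gripper_force: 29.8
```

```bash
python3 t.py sy:.17 py:.17
```

```text
21.63 [ 0.4619 -0.2632  0.0397] [-1.799e+02 -1.000e-01 -5.250e+01] 0.0337 [1.6 2.2 7.2] 29.751199185848236
sy:.17 [ -0.12   0.08 -13.03]
py:.17 [-35.6  -37.87 -13.04]
```

Call:
play_rows(commands=[[[0,0,0,0,0,-2,2],[0,0,0,0,0,-5,2],[0,0,0,0,0,-9,2],[0,0,0,0,0,-12.5,2],[0,0,0,0,0,-13,2],[0,0,0,-1.7,-1.8,-13,2],[0,0,0,-4,-4.3,-13,2],[0,0,0,-6.5,-7,-13,2]]])

```text
clock: 22.3
tool_pos: [0.4754, -0.1685, 0.1682]
orientation: [180.0, 0.0, -52.7]
force: [0.6, -0.2, -3.3]
opening: 0.0337
gripper_force: 29.7
```

Call:
play_rows(commands=[[[0,0,0,-2.7,-2.9,0,2],[0,0,0,-5.4,-5.7,0,2],[0,0,0,-8.1,-8.6,0,2],[0,0,0,-10.8,-11.5,0,2],[0,0,0,-13.5,-14.4,0,2],[0,0,0,-16.2,-17.2,0,2],[0,0,0,-18.9,-20.1,0,2],[0,0,0,-21.6,-23,0,2]]])

```text
clock: 22.97
tool_pos: [0.5267, 0.1441, 0.168]
orientation: [179.9, 0.0, -52.5]
force: [0.6, -0.9, -3.0]
opening: 0.0339
gripper_force: 29.7
```

Call:
play_rows(commands=[[[0,0,0,-2.7,-2.9,0,2],[0,0,0,-5,-5.3,0,2],[0,0,0,-6.6,-7,0,2],[0,0,0,-7.4,-7.8,0,2],[0,0,0,-7.5,-7.9,0,2],[0,0,0,-7.5,-7.9,0,2],[0,0,0,-7.5,-7.9,0,2],[0,0,0,-7.5,-7.9,0,2]]])

```text
clock: 23.63
tool_pos: [0.5443, 0.2488, 0.1684]
orientation: [180.0, 0.0, -52.6]
force: [-0.9, 0.1, -2.7]
opening: 0.0338
gripper_force: 29.7
```

```bash
python3 t.py py:.17 py:.045
```

```text
23.63 [0.5443 0.2488 0.1684] [180.    0.  -52.6] 0.0338 [-0.9  0.1 -2.7] 29.664715826511383
py:.17 [-0.03 -0.13 -0.16]
py:.045 [-0.03 -0.14 12.34]
```

Call:
play_rows(commands=[[[0,0,0,0,-0.1,3,2],[0,0,0,0,-0.1,6,2],[0,0,0,0,-0.1,9,2],[0,0,0,0,-0.1,10.5,2],[0,0,0,0,-0.1,11.5,2],[0,0,0,0,-0.1,12.1,2],[0,0,0,0,-0.1,12.4,2],[0,0,0,0,-0.1,12.4,2]]])

```text
clock: 24.3
tool_pos: [0.5462, 0.2508, 0.0455]
orientation: [-179.9, -0.0, -52.5]
force: [0.5, -0.4, -2.0]
opening: 0.0336
gripper_force: 29.9
```

Call:
play_rows(commands=[[[0,0,0,0,0,0,2],[0,0,0,0,0,0,5.4],[0,0,0,0,0,0,5.4],[0,0,0,0,0,0,5.4],[0,0,0,0,0,0,5.4],[0,0,0,0,0,-1,5.4],[0,0,0,0,0,-3,5.4],[0,0,0,0,0,-6,5.4]]])

```text
clock: 24.97
tool_pos: [0.5441, 0.2498, 0.1036]
orientation: [179.7, -0.0, -52.5]
force: [0.5, 0.6, -0.4]
opening: 0.0537
gripper_force: 0.0
```

Call:
play_rows(commands=[[[0,0,0,0,0,-3,5.4],[0,0,0,0,0,-6,5.4],[0,0,0,-2,-2.5,-8,5.4],[0,0,0,-4,-5,-8,5.4],[0,0,0,-6,-7.5,-8,5.4],[0,0,0,-8,-10,-8,5.4],[0,0,0,-10,-12,-8,5.4],[0,0,0,-10,-12,-8,5.4]]])

```text
clock: 25.63
tool_pos: [0.5803, 0.4075, 0.1845]
orientation: [-179.9, -0.0, -52.4]
force: [0.4, -1.3, 0.2]
opening: 0.0538
gripper_force: 0.0
```

Call:
play_rows(commands=[[[0,0,0,-3,-4,0,5.4],[0,0,0,-6,-8,0,5.4],[0,0,0,-6,-8,0,5.4],[0,0,0,-6,-8,0,5.4]]])

```text
clock: 25.97
tool_pos: [0.6068, 0.5028, 0.1835]
orientation: [180.0, -0.0, -52.4]
force: [-0.6, -0.9, -0.5]
opening: 0.0538
gripper_force: 0.0
```

```bash
cat > f.py <<'E'
from h import *
from plant import ctrl
V=[ctrl.snapshot(n) for n in('scene','top')]
S={'red':(.4951,.1413),'blue':(.5742,.169),'yellow':(.5452,.2499),'green':(.4666,.2213)}
for p,n in zip(V,('scene','top')):
    for c in S:  # nose-top centre predicted for an upright, centred socket
        u=proj(p,[[*S[c],.091]])[0];print(n,c,u.round(1));cv2.circle(p['color'],tuple(u.round().astype(int)),0,(255,0,255),-1)
a=V[0]['color'][150:310,180:540,::-1];b=V[1]['color'][180:300,160:300,::-1]
cv2.imwrite('pics/f1.png',cv2.resize(a,(800,356)));cv2.imwrite('pics/f2.png',cv2.resize(b,(700,600),interpolation=0))
E
python3 f.py; python3 t.py
```

```text
scene red [424.7 213.7]
scene blue [435.3 241.2]
scene yellow [476.9 236.3]
scene green [463.8 209.3]
top red [228.9 254.3]
top blue [217.3 217. ]
top yellow [178.9 229.9]
top green [190.6 267.2]
26.07 [0.6065 0.4998 0.1842] [179.9  -0.  -52.5] 0.0537 [ 0.2 -0.3 -0.5] 0.0
```

View pics/f1.png

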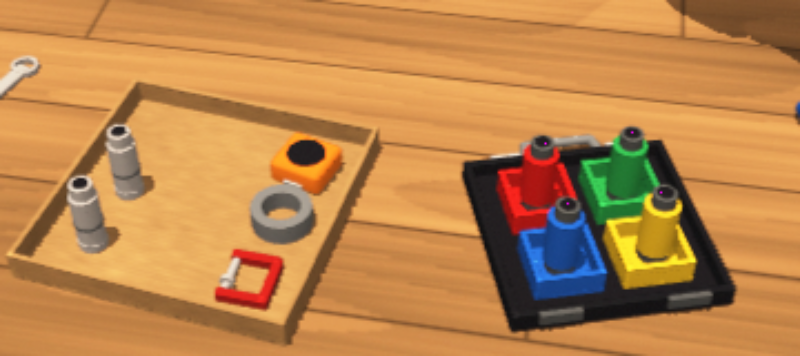

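View pics/f2.png

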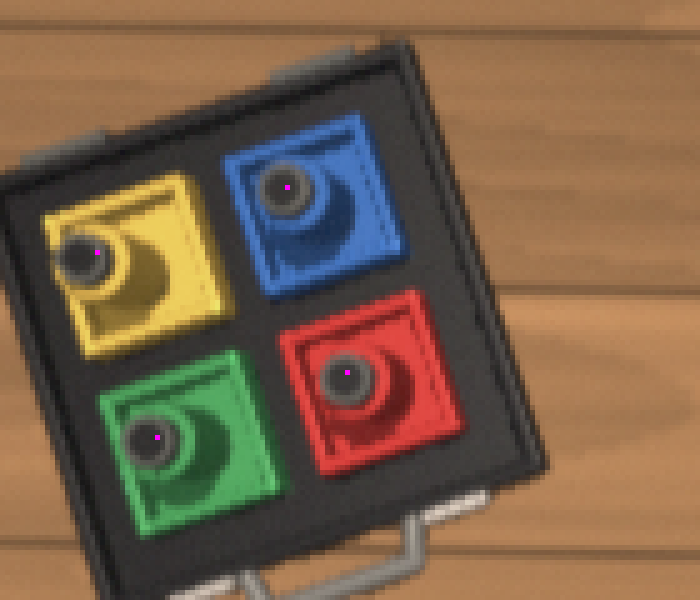

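All four appear to stand in their own pockets. Yellow's nose (top crop 80,258) is about 3 px off the predicted point, so I'll check the margin numerically.

```bash
python3 - <<'E'
from h import *
from plant import ctrl
V=[ctrl.snapshot(n) for n in('scene','top')]
S={'red':(.4951,.1413),'blue':(.5742,.169),'yellow':(.5452,.2499),'green':(.4666,.2213)}
for c in S:   # dark nose top-disc centre near prediction, triangulated from both views
    us=[]
    for p,r in zip(V,(7,9)):
        u=proj(p,[[*S[c],.088]])[0].round().astype(int)
        h=cv2.cvtColor(p['color'],cv2.COLOR_RGB2HSV)[u[1]-r:u[1]+r+1,u[0]-r-3:u[0]+r+4]
        M=((h[...,1]<70)&(h[...,2]<150)).astype(np.uint8)
        n,L,s,ct=cv2.connectedComponentsWithStats(M);i=1+s[1:,4].argmax();us.append(ct[i]+[u[0]-r-3,u[1]-r])
    # model: top disc + nose-cylinder visible: compare to mean of nose points at z 80 and 66..80
    f=lambda v:np.r_[tuple(proj(p,[[v[0],v[1],v[2]]])[0]-u for p,u in zip(V,us))]
    r=least_squares(f,[*S[c],.09]);print(c,r.x.round(4),'offset mm',((r.x[:2]-S[c])*1e3).round(1),f(r.x).round(1))
E
```

```text
red [0.4931 0.141  0.0847] offset mm [-2.  -0.3] [ 0.8 -0.1  0.8 -0.1]
blue [0.5736 0.1725 0.0855] offset mm [-0.6  3.5] [-0.2  0.  -0.2  0. ]
yellow [0.5419 0.2564 0.089 ] offset mm [-3.3  6.5] [-0.2  0.  -0.2  0. ]
green [0.4654 0.2236 0.084 ] offset mm [-1.2  2.3] [ 0.9 -0.2  0.9 -0.1]
```

Every offset is at most about 7 mm (limit 15). All four stand upright and the gripper is clear, so I'm handing in.

```bash
python3 -c "
from plant import ctrl
print(ctrl.close_job())"
```

```text
the job is handed in; nothing more can be done
None
```

The job is handed in at about 26 s of the 112 s allowed: all four sleeved sockets stand upright in their own-colour pockets, at most about 7 mm off centre (yellow; the limit is 15 mm), and the two chrome sockets and the orange look-alike were left alone; the hand-in returned no verdict.

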